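# Tuck the card box flap under its lip

### The arm

A 6-joint arm with a two-finger parallel gripper is mounted at the origin on the work surface. World frame = base frame: x ahead of the robot, y to its left, z up, the work surface at z = 0. Lengths are in m, angles in rad, forces in N, time in s.
With the tool pointing down it reaches from about 0.3 to 0.875 m from the base axis. Payload 6.4 kg.
Tool frame: the origin (TCP) lies between the finger pads; the fingertips stand 25 mm ahead of it and the grasp point (between the pads) lies 6 mm ahead of it; y points along the fingers, x is the direction in which the jaws open and shut, and the axes are right-handed (so a half turn about y gives the same grasp; the last joint's range is limited). The gripper opens to 85 mm and grips with 20 to 120 N. Pads are 22 mm wide; open, the fingers measure 114 mm over their backs; the gripper's body (76 mm by 85 mm) begins 54 mm behind the grasp point. The pads swing forward as they close: fully open they stand 13 mm farther back than shut.
Start: joints at [-1.32, 0.181, 1.607, -0, 1.354, -0.206], TCP at [0.254, -0.516, 0.256] pointing down, gripper open.
Joint ranges: [-2.99, 2.99], [-0.89, 2.07], [0.3, 2.58], [-1.14, 4.28], [0, 2.63], [-3.12, 3.12]. Speed limits (rad/s): [2.57, 2.57, 3.01, 3.14, 3.14, 3.14].

### API

Orientations are given as a unit quaternion [w, x, y, z].
In Python, from bench import ctrl, vision, ticket, find_in, regions_of, pinpoint gives the robot as it stands.
- The arm moves only by the tool apply_moves, never from a script. Its argument "increments" is a list of rows, each an object of numbers: "x", "y", "z": the shift along the tool's x, y, z in cm; "ax", "ay", "az": the turn, a rotation vector about the tool's x, y, z in rad; "grip": the closure, from 0 (fully open) to 1 (shut). A call has 1 to 12 rows; each row is the pose to reach, as a shift and turn from the pose measured when the call began, along the tool's axes at that moment; what a row does not reach only later rows make up. A row lasts 1/8 s, in which the tool goes at most 62.5 mm and 10.7 degrees, less where a joint would pass 70% of its speed; a pose out of reach is approached as far as the arm can. A call with a gripper value outside its range is refused whole. The fingers move at their own pace and stop on an object; the grip force is fixed at half the most. Time passes only in rows, so rows that repeat a pose let the fingers close. It gives the time, the measured TCP pose, the force and the opening at its end, in the units of the state.
- ctrl.get_obs(): the state, without advancing time (a new reading comes with each control period).
- vision.camera(name): name is "scene" or "side" or "wrist"; returns the picture (400x640x3 uint8, red, green, blue); there is no depth.
- vision.camera_params(name): a dict with "intrinsics" (3x3 intrinsics, pixels), "R" (3x3) and "t" (3): a world point X has camera coordinates R X + t. Camera axes: x right, y down, z forward; pixel columns grow to the right and rows downward; lengths in m; the calibration is good to about 2 mm. A picture is of the moment at which its call begins: read the wrist's pose just before it. camera_params takes no time and is no camera call; for the wrist camera it gives the pose at the moment of the call.
- ticket.hand_in(): hands the job in, once; it reports no verdict.
Trained networks look in the newest picture that a camera, given by its name, has taken for a name from the list of things; names that differ only in an ending like _2 or _b are one class to them, and where a whole thing is asked for, a point or a joint stands for the part that bears it (a point fixed in the world has none). Each returns a list of dicts, best first, with "p" (0 to 1); they miss things now and then, are a little off and sometimes report something else, mostly with a low value. They report only what shows in the picture. A call takes as long as a camera call. They do not tell look-alikes from the thing itself.
- find_in(camera, query): "rect" ([centre column, centre row, width, height] in pixels, round what is visible of it).
- regions_of(camera, query): "mask" (400x640 bool, what is visible of it) and "rect" ([centre column, centre row, width, height] in pixels, round what is visible of it).
- pinpoint(camera, query): "xy" ([column, row] in pixels: a listed point, or the origin of a listed thing).
The state is a dict: "time_s": time; "q": joint angles; "dq": joint speeds; "joint_efforts": joint torques, N m; "eef_pos": TCP position; "eef_rot": TCP orientation; "wrist_force": force on the tool from outside, world axes, zero at the start; "torque": the same for the moment, N m; "opening": opening from 0.0 (shut) to 1.0 (fully open).
Only numpy, scipy, OpenCV 4.12 (cv2) and the standard library are available. Lean on these libraries where they do the work, as an engineer would, in place of code of your own. Each camera call takes 0.05 s, during which the arm holds its last target.

### The job

Close the card-index box: with your fingertips push its standing flap over until it lies flat on the box, then push it along by its rib until its free edge is tucked fully home beneath the retaining lip, and take your hand away. The flap is springy and pops up again unless it is under the lip. Do not take hold of the flap or pinch it, lift nothing, and leave the hand stamp, the stapler and the glasses case where they stand.

Things in the scene. Friction and masses are not known exactly. Their poses are not given: they have to be found in the camera images.
- card_box: Grey plastic card-index box, fixed, open on top, 160 (own x) x 150 mm. Origin: centre of underside; z up; +x points from hinge side to lip side, the way the flap folds over and slides home. Walls and the deck over the rear 58 mm are 76.5 mm high, cards in it up to 71 mm. Two slotted ears on the deck at y = +-66 mm (to 90 mm high) carry the hinge.
- lip_mouth (a point): Under the rear edge of the fixed retaining lip's mouth (box x 55, y 0, z 83.5 mm; box axes). The lip, on the +x wall, is 126 mm wide, 3 mm thick: from x 80 to 62 mm its underside is at z 85.5 mm, 4 mm above the flat flap; thence an upturned mouth to x 54 mm, top at z 93 mm.
- flap_hinge (a point): Middle of the hinge axis (8 mm steel rod), 80 mm above the desk, box x -56 mm at slide 0, -28 mm at home. Axes turn with the flap: x to its free edge, y along the hinge, z out of its outer face (up when flat). The flap is a black plastic plate 120 mm wide, 3 mm thick, mid-plane through the axis, free edge 102 mm from it.
- flap_edge (a point): Middle of the flap's free edge (flap frame x 102, y 0, z 0 mm).
- flap_rib (a point): Middle of the hinge-side face of the finger rib on the flap's outer face (flap x 62, y 0, z 5.5 mm). The rib is a bar 6 mm thick (x 62 to 68 mm), 100 mm long along y, 8.5 mm tall. With the flap flat, a fingertip set on the flap between hinge and rib pushes this face towards the lip.
- flap (a joint): Flap angle, rad: 0 flat on the box, 1.57 upright, stop at 2.2 (leaning back, away from the lip). Starts at 1.65 to 2.05. Spring 0.07 N m/rad with rest near 1.9, friction 0.03 N m: about 0.15 N m folds it flat; let go outside the lip it rises to about 1.4 rad. Under the lip it rests at about 0.04.
- carriage (a joint): Slide of the hinge rod in the ears along the box's +x, m: 0 back, 0.028 fully home; friction 3 N, stays where left; starts at 0 to 0.004. At 0 the flat flap's edge is 8 mm short of the mouth: fold fully flat first, then slide. If slid forward early, the edge lands on top of the lip; let it up and push it back.
- stamp: Bystander: dark wooden hand stamp, round, 42 mm diameter, 80 mm tall, upright and loose. Origin: centre of underside.
- stapler: Bystander: black and steel stapler 140 mm long (own x), 34 mm wide, 59 mm tall, loose. Origin: centre of underside.
- glasses_case: Bystander: dark brown glasses case 155 mm long (own x), 58 mm wide, 34 mm tall, loose. Origin: centre of underside.
Things that resemble listed ones, but are neither listed nor needed, are in the scene too. There is more than one size of the card_box; the job needs the middle-sized.

How it is judged:
By the outcome, as a careful person would: the job done as asked, in the order asked, and still so for the second after the job is handed in, with the robot touching nothing.
It also fails if it takes over 42 s, if anything falls off the work surface, if the arm or the gripper's body presses on something with over 40 N, if the wrist force passes 120 N, or if a joint passes its speed limit or range.

## Working session

There is one attempt and no reset: what is moved stays moved. The work goes in short steps, Python scripts to look and compute and a tool call to move; the robot and the scene stay as the last step left them, time stands still between calls to the robot, and variables do not carry over. Pictures are saved under pics/ and viewed, and the job is handed in when it is done.

Besides the shell and the picture viewer there is one more tool, called after "Emit:" by a JSON object that holds its "name" and its "arguments". apply_moves: Moves the arm, as the interface text tells. Its arguments: {"type":"object","properties":{"increments":{"type":"array","items":{"type":"object","properties":{"x":{"type":"number"},"y":{"type":"number"},"z":{"type":"number"},"ax":{"type":"number"},"ay":{"type":"number"},"az":{"type":"number"},"grip":{"type":"number"}}}}},"required":["increments"]}

```bash
ls; mkdir -p pics; cat > h.py <<'E'
import numpy as np, cv2, json
from bench import ctrl, vision, ticket, find_in, regions_of, pinpoint
def save(n,im): cv2.imwrite('pics/'+n+'.png',cv2.cvtColor(im,cv2.COLOR_RGB2BGR))
E
python3 - <<'E'
from h import *
print(ctrl.get_obs())
for c in ['scene','side']:
    save(c+'0',vision.camera(c)); p=vision.camera_params(c)
    np.savez('cal_'+c,**{k:np.array(p[k]) for k in p})
    print(c,p)
    for q in ['card_box','flap','stamp','stapler','glasses_case']:
        print(q,[(np.round(d['rect']).tolist(),round(d['p'],2)) for d in find_in(c,q)])
    for q in ['card_box','lip_mouth','flap_hinge','flap_edge','flap_rib','stamp','stapler','glasses_case']:
        print(q,[(np.round(d['xy'],1).tolist(),round(d['p'],2)) for d in pinpoint(c,q)])
E
```

```text
pics
{'time_s': 0.0, 'q': array([-1.32027116e+00,  1.81499441e-01,  1.60803063e+00,  4.64860529e-05,
        1.35379943e+00, -2.06298455e-01]), 'dq': array([0.00036691, 0.00016377, 0.00012737, 0.00120943, 0.0004174 ,
       0.00047825]), 'joint_efforts': array([-8.50841916e-04, -4.44869006e+01, -3.51337552e+01, -3.89834213e-04,
        9.13171767e-03,  2.68757091e-06]), 'eef_pos': array([ 0.25353056, -0.51551438,  0.25539658]), 'eef_rot': array([ 0.60066305, -0.59979085,  0.37423367, -0.37336845]), 'wrist_force': array([-0.44630406,  1.13190074, -0.14890264]), 'torque': array([-0.01740672,  0.01979121, -0.01815385]), 'opening': 1.0009922679463712}
scene {'intrinsics': array([[361.98215277,   0.        , 319.23741323],
       [  0.        , 361.98215277, 198.37242462],
       [  0.        ,   0.        ,   1.        ]]), 'R': array([[-2.16050049e-01,  9.76382168e-01,  4.87224511e-04],
       [ 6.75927617e-01,  1.49926698e-01, -7.21556541e-01],
       [-7.04587988e-01, -1.55562998e-01, -6.92355343e-01]]), 't': array([ 0.10799052, -0.36048835,  1.45645818])}
card_box [([236.0, 148.0, 36
[... 1502 characters left out ...]
0, 22.0, 43.0], 0.62)]
stamp [([316.0, 213.0, 17.0, 28.0], 0.87)]
stapler [([332.0, 144.0, 41.0, 12.0], 0.95)]
glasses_case [([280.0, 172.0, 46.0, 25.0], 0.77)]
card_box [([363.0, 281.7], 0.91), ([331.9, 187.6], 0.67), ([398.0, 163.3], 0.64)]
lip_mouth [([384.2, 141.5], 0.91), ([317.4, 165.6], 0.77), ([332.7, 245.8], 0.63)]
flap_hinge [([412.3, 149.3], 0.78), ([398.4, 262.7], 0.69), ([353.3, 166.6], 0.54)]
flap_edge [([343.0, 240.7], 0.96), ([387.4, 141.7], 0.85), ([367.2, 140.4], 0.68)]
flap_rib [([360.3, 251.0], 0.84), ([399.0, 141.9], 0.84), ([359.3, 151.0], 0.59)]
stamp [([315.7, 220.1], 0.55), ([357.9, 153.2], 0.15)]
stapler [([331.7, 154.5], 0.72)]
glasses_case [([285.1, 171.5], 0.79)]
```

View pics/scene0.png

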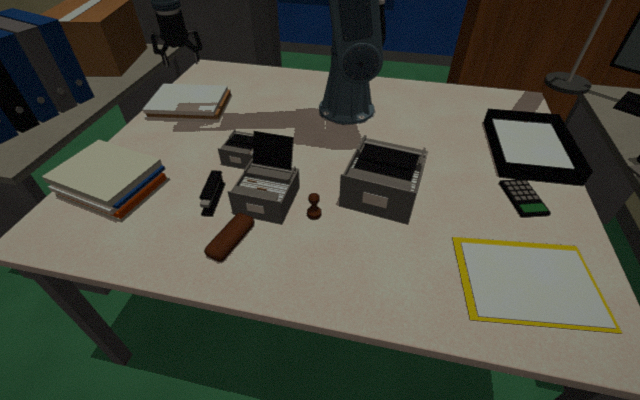

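View pics/side0.png

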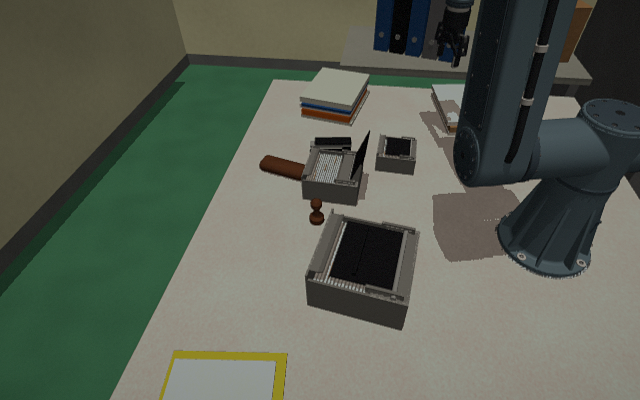

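```bash
python3 - <<'E'
import cv2
a=cv2.imread('pics/scene0.png')[110:270,190:450]
b=cv2.imread('pics/side0.png')[120:260,260:440]
cv2.imwrite('pics/scene0c.png',cv2.resize(a,None,fx=3,fy=3,interpolation=2))
cv2.imwrite('pics/side0c.png',cv2.resize(b,None,fx=4,fy=4,interpolation=2))
E
```

```text
(no output)
```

View pics/scene0c.png

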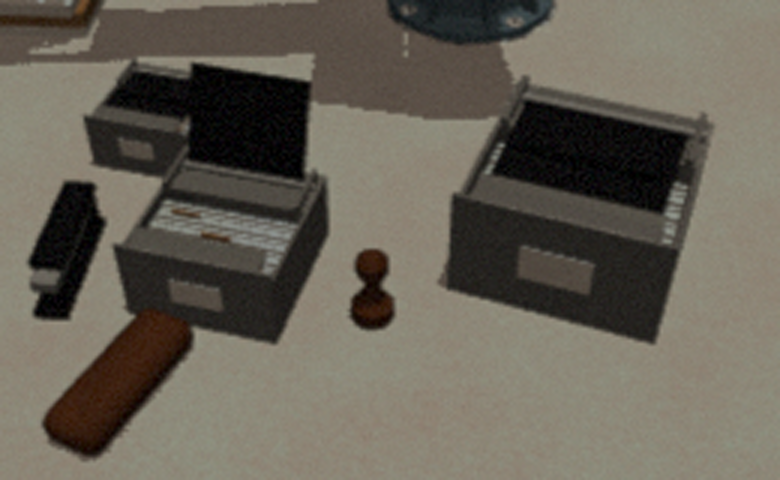

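View pics/side0c.png

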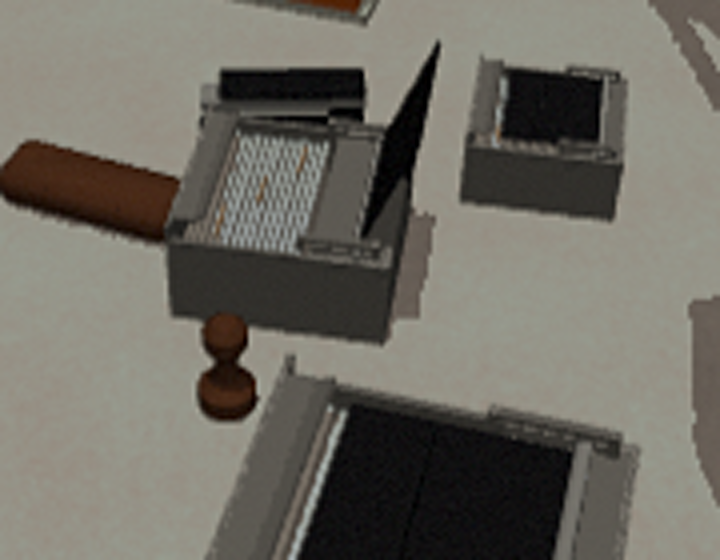

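Candidates for the box: small, closed at (236,148); middle, with its flap standing, at (265,179); large, closed at (383,178). By size I choose the middle one. The stamp is at (315,211), the stapler at (213,196) and the case at (229,238), close to the box's lip corner. Next I fit the pose.

```bash
cat > fit.py <<'E'
import numpy as np, cv2
from scipy.optimize import least_squares
C={c:dict(np.load(f'cal_{c}.npz')) for c in ['scene','side']}
def proj(c,X):
    k=C[c]; P=np.atleast_2d(X)@k['R'].T+k['t']; p=P@k['intrinsics'].T; return p[:,:2]/p[:,2:]
def box2w(p,X):
    X=np.atleast_2d(X); c,s=np.cos(p[2]),np.sin(p[2])
    return X@np.array([[c,s,0],[-s,c,0],[0,0,1]])+[p[0],p[1],0]
def flap(a,s,X): # flap pts -> box
    X=np.atleast_2d(X); c,n=np.cos(a),np.sin(a)
    return np.c_[-.056+s+c*X[:,0]-n*X[:,2], X[:,1], .080+n*X[:,0]+c*X[:,2]]
E
cat > f1.py <<'E'
from fit import *
m=1e-3
obs=[('scene',[80,75,0],(281.7,224)),('scene',[80,-75,0],(234,212)),('side',[80,75,0],(303,198.75)),('side',[-80,75,0],(357,205.75)),
('scene',[0,0,0],(265.8,201.9)),('side',[0,0,0],(331.9,187.6)),('scene',[55,0,83.5],(256,192.1)),('side',[55,0,83.5],(317.4,165.6)),]
# flap corners/edges
fo=[('scene',[102,-60,0],(190+193/3,110+65/3)),('scene',[102,60,0],(190+311/3,110+81/3)),('side',[102,-60,0],(260+438/4,120+42/4)),('side',[102,60,0],(260+410/4,120+178/4)),('side',[0,60,0],(260+364/4,120+236/4)),('scene',[0,60,0],(190+303/3,110+178/3))]
def r(p):
    e=[proj(c,box2w(p,np.array(X)*m))[0]-u for c,X,u in obs]
    e+=[proj(c,box2w(p,flap(p[3],.002,np.array(X)*m)))[0]-u for c,X,u in fo]
    return np.concatenate(e)
s=least_squares(r,[.55,-.2,0,1.8],loss='soft_l1')
print(s.x); print(s.fun.reshape(-1,2).round(1))
for c in C:
    im=cv2.imread(f'pics/{c}0.png'); 
    B=[[80,75,0],[80,-75,0],[-80,-75,0],[-80,75,0],[80,75,76.5],[80,-75,76.5],[-80,-75,76.5],[-80,75,76.5]]
    q=proj(c,box2w(s.x,np.array(B)*m)); f=proj(c,box2w(s.x,flap(s.x[3],.002,np.array([[0,-60,0],[102,-60,0],[102,60,0],[0,60,0]])*m)))
    x0,y0=(210,110) if c=='scene' else (270,110); im=cv2.resize(im[y0:y0+120,x0:x0+140],None,fx=5,fy=5,interpolation=2)
    P=lambda u:tuple(((u-[x0,y0]+.5)*5).astype(int).tolist())
    for i,j in [(0,1),(1,2),(2,3),(3,0),(4,5),(5,6),(6,7),(7,4),(0,4),(1,5),(3,7)]: cv2.line(im,P(q[i]),P(q[j]),(0,255,0),1)
    for i in range(4): cv2.line(im,P(f[i]),P(f[(i+1)%4]),(0,0,255),1)
    cv2.imwrite(f'pics/fit_{c}.png',im)
E
python3 f1.py
```

```text
[ 0.569262   -0.14180084 -0.06859382  1.90954504]
[[ 0.1 -0.2]
 [-1.3  0.8]
 [-0.1  0.3]
 [-0.8  1.1]
 [ 1.9 -2.5]
 [ 2.3 -1.6]
 [ 0.9 -1.4]
 [-1.3 -3.1]
 [-0.6 -1.7]
 [-0.  -0.2]
 [-0.1 -0.3]
 [ 0.9 -8.5]
 [-1.8  2.7]
 [ 0.4  1.8]]
```

View pics/fit_scene.png

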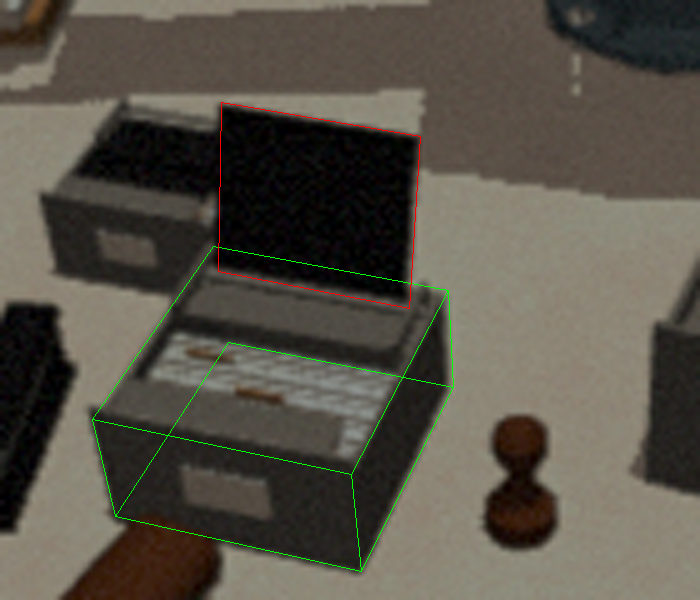

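View pics/fit_side.png

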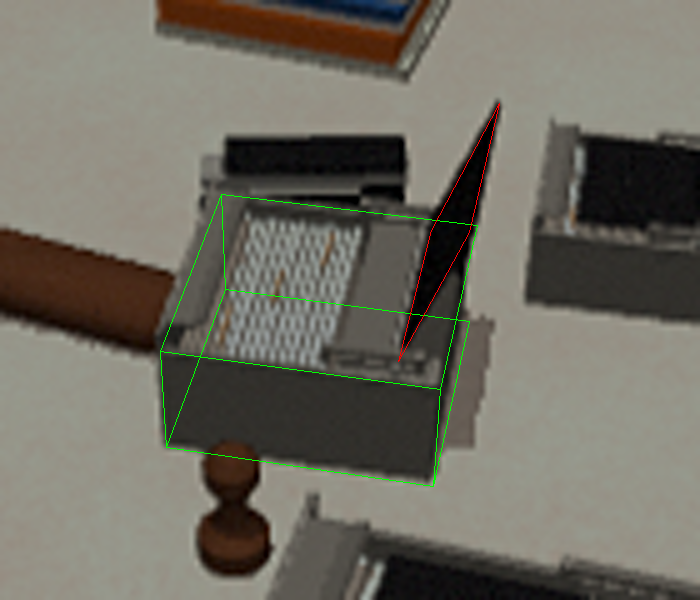

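The fit is good: the projected 160x150x76.5 mm box and the flap outline match both pictures, which confirms the middle box and puts the flap at about 1.9 rad. Next I work out the moves.

```bash
cat > plan.py <<'E'
from fit import *
from scipy.spatial.transform import Rotation as R
BP=[ 0.5693,-0.1418,-0.0686]
def state():
    from bench import ctrl
    o=ctrl.get_obs(); q=o['eef_rot']; return o,R.from_quat([q[1],q[2],q[3],q[0]]).as_matrix()
def tip_box(o,M):
    t=o['eef_pos']+M[:,1]*.025
    c,s=np.cos(BP[2]),np.sin(BP[2]); d=t[:2]-BP[:2]
    return np.array([c*d[0]+s*d[1],-s*d[0]+c*d[1],t[2]])*1000
def report(targets=(),yaw=False):
    o,M=state(); bx=np.array([np.cos(BP[2]),np.sin(BP[2]),0]); by=np.array([-bx[1],bx[0],0])
    print('t',round(o['time_s'],2),'tip box mm',tip_box(o,M).round(1),'F',o['wrist_force'].round(1),'open',round(o['opening'],2),'q',o['q'].round(2))
    print('tool axes in box (rows x,y,z):\n',np.c_[M.T@bx,M.T@by,M.T[:,2]].round(3))
    # desired: y down, x along +-by
    for sg in (1,-1):
        X=sg*by;Y=np.array([0,0,-1.]);D=np.c_[X,Y,np.cross(X,Y)]
        print('rotvec to align',sg,(R.from_matrix(M.T@D).as_rotvec()).round(3))
    for T in targets:
        d=(np.array(T)-tip_box(o,M))/1000; w=bx*d[0]+by*d[1]+np.array([0,0,1])*d[2]
        print('target',T,'-> tool shift cm (no turn)',(M.T@w*100).round(2))
E
python3 -c "
from plan import *
report([(-130,0,230),(-130,0,128)])"
```

```text
t 1.4 tip box mm [-289.3 -395.   231.3] F [ 0.2 -0.9  1.2] open 1.0 q [-1.32  0.18  1.61 -0.    1.35 -0.21]
tool axes in box (rows x,y,z):
 [[ 0.502 -0.865  0.   ]
 [-0.    -0.    -1.   ]
 [ 0.865  0.502 -0.   ]]
rotvec to align 1 [ 0.    -2.616 -0.   ]
rotvec to align -1 [0.    0.525 0.   ]
target (-130, 0, 230) -> tool shift cm (no turn) [-26.18   0.13  33.59]
target (-130, 0, 128) -> tool shift cm (no turn) [-26.19  10.33  33.59]
```

Emit:
{"name": "apply_moves", "arguments": {"increments": [{"x": -4, "z": 5, "ay": 0.08, "grip": 1}, {"x": -8, "z": 10, "ay": 0.16, "grip": 1}, {"x": -12, "z": 15, "ay": 0.24, "grip": 1}, {"x": -16, "z": 20, "ay": 0.32, "grip": 1}, {"x": -20, "z": 25.5, "ay": 0.4, "grip": 1}, {"x": -23, "z": 29.5, "ay": 0.46, "grip": 1}, {"x": -26.2, "z": 33.6, "ay": 0.525, "grip": 1}, {"x": -26.2, "z": 33.6, "ay": 0.525, "grip": 1}, {"x": -26.2, "z": 33.6, "ay": 0.525, "grip": 1}, {"x": -26.2, "z": 33.6, "ay": 0.525, "grip": 1}]}}

```text
invalid input
```

```bash
python3 -c "
from plan import *
report([(-130,0,128)])
from h import *
for c in ['scene','side','wrist']:
    im=vision.camera(c); save(c+'1',im)
print(vision.camera_params('wrist'))
a=cv2.imread('pics/scene1.png')[100:250,200:340];b=cv2.imread('pics/side1.png')[80:230,270:450]
cv2.imwrite('pics/both1.png',np.hstack([cv2.resize(a,(373,400)),cv2.resize(b,(400,400))[:, :]]))
"
```

```text
t 1.4 tip box mm [-289.3 -395.   231.3] F [ 0.2 -0.9  1.2] open 1.0 q [-1.32  0.18  1.61 -0.    1.35 -0.21]
tool axes in box (rows x,y,z):
 [[ 0.502 -0.865  0.   ]
 [-0.    -0.    -1.   ]
 [ 0.865  0.502 -0.   ]]
rotvec to align 1 [ 0.    -2.616 -0.   ]
rotvec to align -1 [0.    0.525 0.   ]
target (-130, 0, 128) -> tool shift cm (no turn) [-26.19  10.33  33.59]
{'intrinsics': array([[276.15115319,   0.        , 320.53965447],
       [  0.        , 276.15115319, 197.03143367],
       [  0.        ,   0.        ,   1.        ]]), 'R': array([[ 4.40291689e-01, -8.97854407e-01,  8.31749565e-04],
       [-8.52190761e-01, -4.17607027e-01,  3.15238447e-01],
       [-2.82690884e-01, -1.39505677e-01, -9.49012134e-01]]), 't': array([-0.57445583, -0.03978475,  0.38084072])}
```

View pics/both1.png

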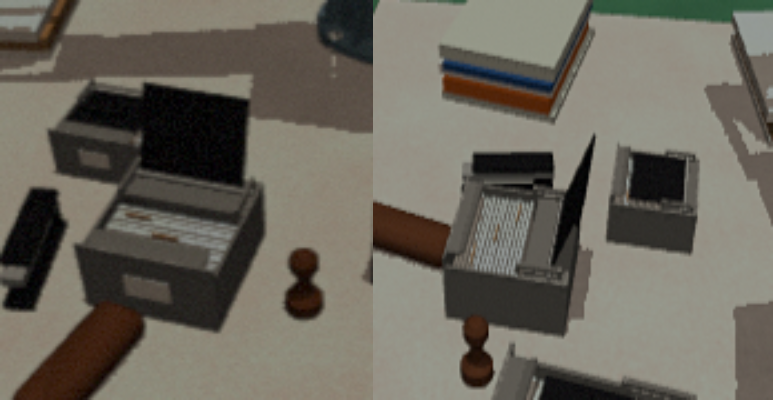

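View pics/wrist1.png

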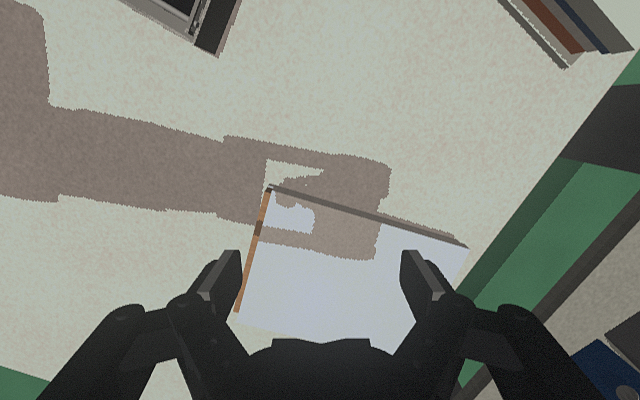

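The move was refused, so the arm stayed where it was. I'll retry with every key given.

Emit:
{"name": "apply_moves", "arguments": {"increments": [{"x": -4, "y": 0, "z": 5, "ax": 0, "ay": 0.08, "az": 0, "grip": 1}, {"x": -8, "y": 0, "z": 10, "ax": 0, "ay": 0.16, "az": 0, "grip": 1}, {"x": -12, "y": 0, "z": 15, "ax": 0, "ay": 0.24, "az": 0, "grip": 1}, {"x": -16, "y": 0, "z": 20, "ax": 0, "ay": 0.32, "az": 0, "grip": 1}, {"x": -20, "y": 0, "z": 25.5, "ax": 0, "ay": 0.4, "az": 0, "grip": 1}, {"x": -23, "y": 0, "z": 29.5, "ax": 0, "ay": 0.46, "az": 0, "grip": 1}, {"x": -26.2, "y": 0, "z": 33.6, "ax": 0, "ay": 0.525, "az": 0, "grip": 1}, {"x": -26.2, "y": 0, "z": 33.6, "ax": 0, "ay": 0.525, "az": 0, "grip": 1}, {"x": -26.2, "y": 0, "z": 33.6, "ax": 0, "ay": 0.525, "az": 0, "grip": 1}, {"x": -26.2, "y": 0, "z": 33.6, "ax": 0, "ay": 0.525, "az": 0, "grip": 1}]}}

```text
time_s: 2.8
eef_pos: [0.4393, -0.1339, 0.2563]
eef_rot: [-0.482, 0.482, -0.517, 0.517]
wrist_force: [0.6, -0.2, -0.4]
opening: 0.001
```

```bash
python3 -c "
from plan import *
report([(-130,0,128)])
from h import *
for c in ['scene','side','wrist']:
    im=vision.camera(c); save(c+'2',im)
a=cv2.imread('pics/scene2.png')[100:250,200:340];b=cv2.imread('pics/side2.png')[80:230,270:450]
cv2.imwrite('pics/both2.png',np.hstack([cv2.resize(a,(373,400)),cv2.resize(b,(400,400))[:, :]]))
"
```

```text
t 2.8 tip box mm [-130.3   -1.1  231.3] F [ 0.6 -0.2 -0.4] open 0.0 q [-0.56 -0.09  1.89 -0.    1.34  1.09]
tool axes in box (rows x,y,z):
 [[-0.001 -1.     0.   ]
 [-0.    -0.    -1.   ]
 [ 1.    -0.001 -0.   ]]
rotvec to align 1 [-1.00e-03  3.14e+00  0.00e+00]
rotvec to align -1 [ 0.    -0.001  0.   ]
target (-130, 0, 128) -> tool shift cm (no turn) [-0.11 10.33  0.03]
```

View pics/both2.png

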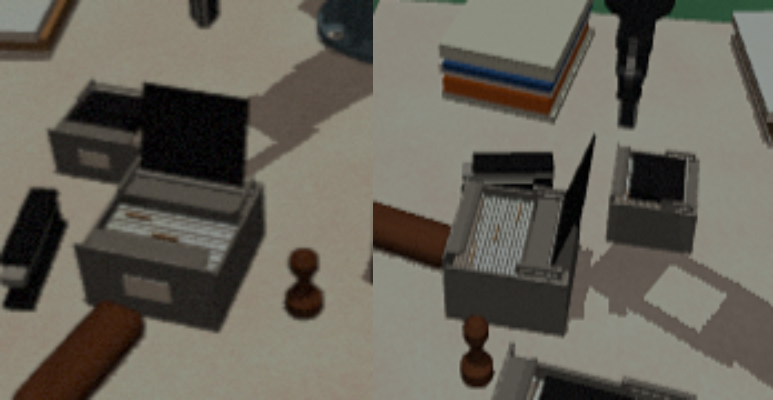

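View pics/wrist2.png

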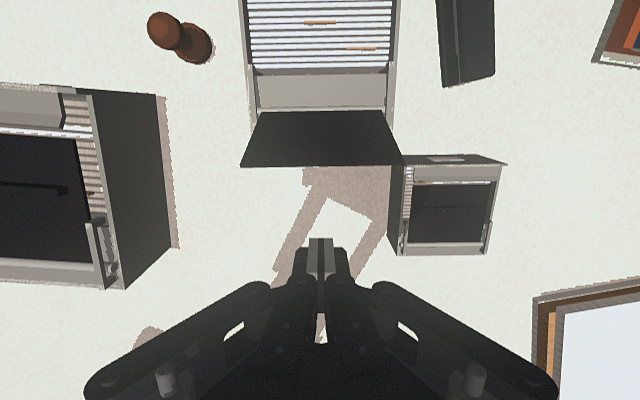

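Emit:
{"name": "apply_moves", "arguments": {"increments": [{"x": 0, "y": 5, "z": 0, "ax": 0, "ay": 0, "az": 0, "grip": 1}, {"x": 0, "y": 10.2, "z": 0, "ax": 0, "ay": 0, "az": 0, "grip": 1}, {"x": 0, "y": 10.3, "z": 0.5, "ax": 0, "ay": 0, "az": 0, "grip": 1}, {"x": 0, "y": 10.3, "z": 1.5, "ax": 0, "ay": 0, "az": 0, "grip": 1}, {"x": 0, "y": 10.3, "z": 2.3, "ax": 0, "ay": 0, "az": 0, "grip": 1}, {"x": 0, "y": 10.3, "z": 3, "ax": 0, "ay": 0, "az": 0, "grip": 1}, {"x": 0, "y": 10.3, "z": 3.7, "ax": 0, "ay": 0, "az": 0, "grip": 1}, {"x": 0, "y": 10.3, "z": 4.4, "ax": 0, "ay": 0, "az": 0, "grip": 1}, {"x": 0, "y": 10.3, "z": 5.2, "ax": 0, "ay": 0, "az": 0, "grip": 1}, {"x": 0, "y": 10.3, "z": 5.2, "ax": 0, "ay": 0, "az": 0, "grip": 1}]}}

```text
time_s: 4.2
eef_pos: [0.4917, -0.1375, 0.1532]
eef_rot: [-0.482, 0.482, -0.517, 0.517]
wrist_force: [-0.5, 0.1, 0.6]
opening: -0.0
```

```bash
cat > look.py <<'E'
import sys
from plan import *
from h import *
n=sys.argv[1]; report([])
for c in ['scene','side','wrist']:
    save(c+n,vision.camera(c))
a=cv2.imread(f'pics/scene{n}.png')[100:240,200:340];b=cv2.imread(f'pics/side{n}.png')[90:230,270:410]
cv2.imwrite(f'pics/both{n}.png',np.hstack([cv2.resize(a,(400,400),interpolation=2),cv2.resize(b,(400,400),interpolation=2)]))
E
python3 look.py 3
```

```text
t 4.2 tip box mm [-77.7  -1.1 128.2] F [-0.5  0.1  0.6] open -0.0 q [-0.51  0.16  1.86 -0.    1.12  1.14]
tool axes in box (rows x,y,z):
 [[-0.001 -1.     0.   ]
 [ 0.    -0.    -1.   ]
 [ 1.    -0.001  0.   ]]
rotvec to align 1 [-0.    3.14 -0.  ]
rotvec to align -1 [-0.    -0.001  0.   ]
```

View pics/both3.png

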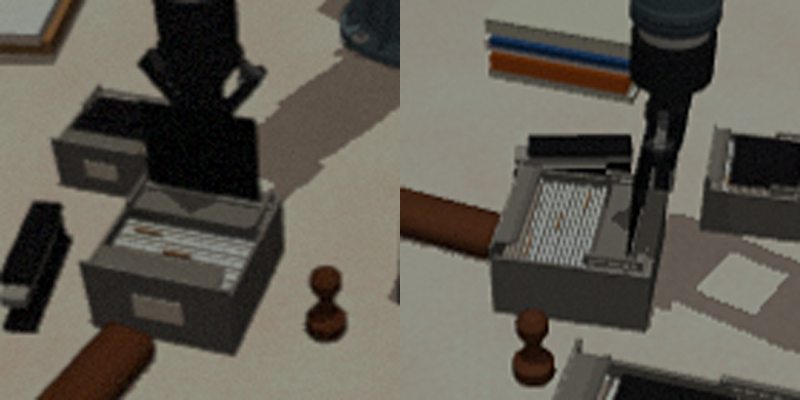

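View pics/wrist3.png

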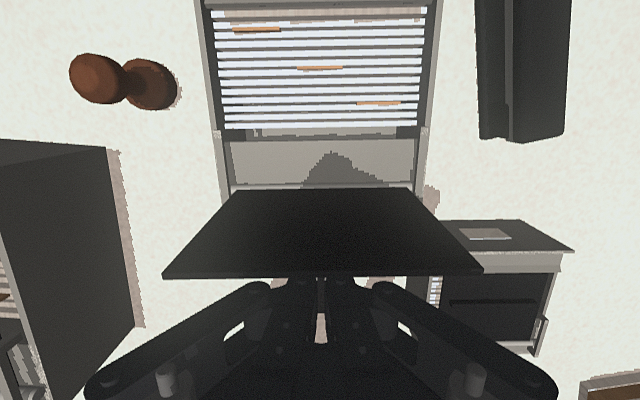

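Emit:
{"name": "apply_moves", "arguments": {"increments": [{"x": 0, "y": 0.1, "z": 0.8, "ax": 0, "ay": 0, "az": 0, "grip": 1}, {"x": 0, "y": 0.3, "z": 1.5, "ax": 0, "ay": 0, "az": 0, "grip": 1}, {"x": 0, "y": 0.4, "z": 2.2, "ax": 0, "ay": 0, "az": 0, "grip": 1}, {"x": 0, "y": 0.6, "z": 2.8, "ax": 0, "ay": 0, "az": 0, "grip": 1}, {"x": 0, "y": 0.9, "z": 3.4, "ax": 0, "ay": 0, "az": 0, "grip": 1}, {"x": 0, "y": 1.2, "z": 4.0, "ax": 0, "ay": 0, "az": 0, "grip": 1}, {"x": 0, "y": 1.7, "z": 4.5, "ax": 0, "ay": 0, "az": 0, "grip": 1}, {"x": 0, "y": 2.2, "z": 4.9, "ax": 0, "ay": 0, "az": 0, "grip": 1}, {"x": 0, "y": 2.2, "z": 4.9, "ax": 0, "ay": 0, "az": 0, "grip": 1}]}}

```text
time_s: 5.48
eef_pos: [0.5401, -0.1409, 0.1307]
eef_rot: [0.482, -0.482, 0.517, -0.517]
wrist_force: [0.2, 0.0, 0.1]
opening: -0.002
```

```bash
python3 look.py 4
```

```text
t 5.47 tip box mm [-29.2  -1.1 105.7] F [0.2 0.  0.1] open -0.0 q [-0.47  0.29  1.75 -0.    1.1   1.17]
tool axes in box (rows x,y,z):
 [[-0.002 -1.    -0.   ]
 [-0.     0.    -1.   ]
 [ 1.    -0.002 -0.   ]]
rotvec to align 1 [0.00e+00 3.14e+00 1.00e-03]
rotvec to align -1 [ 0.    -0.002 -0.   ]
```

View pics/both4.png

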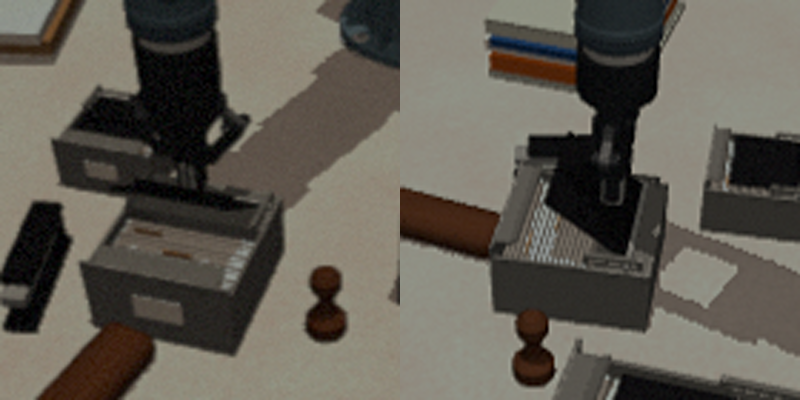

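View pics/wrist4.png

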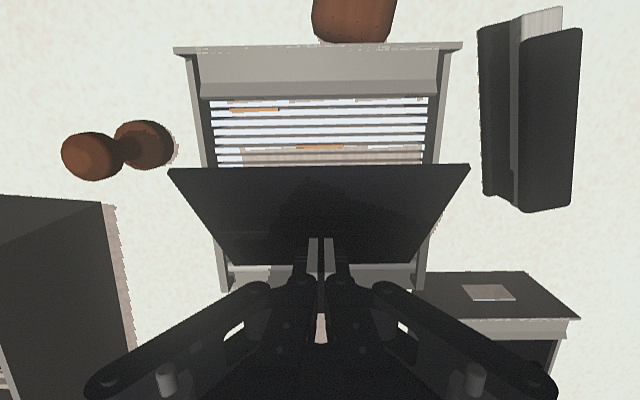

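The flap follows the fingertip as planned, with the tip between the hinge and the rib. I'll continue to flat.

Emit:
{"name": "apply_moves", "arguments": {"increments": [{"x": 0, "y": 0.5, "z": 0.35, "ax": 0, "ay": 0, "az": 0, "grip": 1}, {"x": 0, "y": 1.0, "z": 0.6, "ax": 0, "ay": 0, "az": 0, "grip": 1}, {"x": 0, "y": 1.5, "z": 0.75, "ax": 0, "ay": 0, "az": 0, "grip": 1}, {"x": 0, "y": 1.9, "z": 0.85, "ax": 0, "ay": 0, "az": 0, "grip": 1}, {"x": 0, "y": 2.2, "z": 0.9, "ax": 0, "ay": 0, "az": 0, "grip": 1}, {"x": 0, "y": 2.3, "z": 0.9, "ax": 0, "ay": 0, "az": 0, "grip": 1}, {"x": 0, "y": 2.3, "z": 0.9, "ax": 0, "ay": 0, "az": 0, "grip": 1}]}}

```text
time_s: 6.5
eef_pos: [0.5489, -0.1415, 0.108]
eef_rot: [0.482, -0.482, 0.517, -0.517]
wrist_force: [1.2, 1.4, 1.7]
opening: -0.001
```

```bash
python3 look.py 5
```

```text
t 6.5 tip box mm [-20.4  -1.1  83. ] F [1.2 1.4 1.7] open -0.0 q [-0.46  0.34  1.74 -0.    1.06  1.18]
tool axes in box (rows x,y,z):
 [[-0.002 -1.    -0.   ]
 [-0.     0.    -1.   ]
 [ 1.    -0.002 -0.   ]]
rotvec to align 1 [0.   3.14 0.  ]
rotvec to align -1 [ 0.    -0.002 -0.   ]
```

View pics/both5.png

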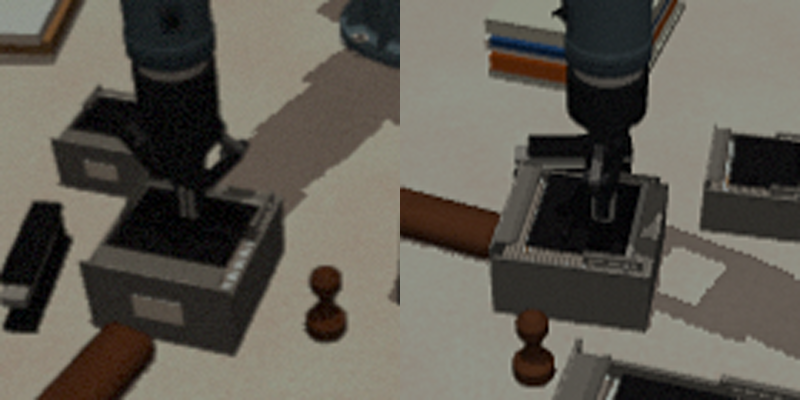

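View pics/wrist5.png

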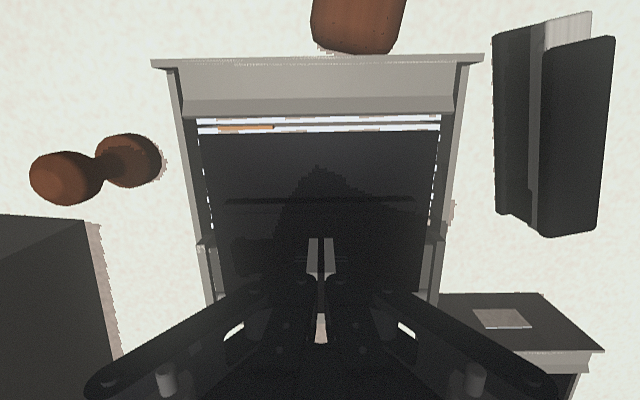

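The flap is flat, with its edge (wrist row ~133) short of the lip mouth (row ~115) and the rib at row ~200 ahead of the fingertip. I'll press 1 mm lower and move forward until the rib is engaged.

Emit:
{"name": "apply_moves", "arguments": {"increments": [{"x": 0, "y": 0.1, "z": 0.3, "ax": 0, "ay": 0, "az": 0, "grip": 1}, {"x": 0, "y": 0.1, "z": 0.7, "ax": 0, "ay": 0, "az": 0, "grip": 1}, {"x": 0, "y": 0.1, "z": 1.1, "ax": 0, "ay": 0, "az": 0, "grip": 1}, {"x": 0, "y": 0.1, "z": 1.4, "ax": 0, "ay": 0, "az": 0, "grip": 1}, {"x": 0, "y": 0.1, "z": 1.7, "ax": 0, "ay": 0, "az": 0, "grip": 1}, {"x": 0, "y": 0.1, "z": 2.0, "ax": 0, "ay": 0, "az": 0, "grip": 1}, {"x": 0, "y": 0.1, "z": 2.3, "ax": 0, "ay": 0, "az": 0, "grip": 1}, {"x": 0, "y": 0.1, "z": 2.3, "ax": 0, "ay": 0, "az": 0, "grip": 1}]}}

```text
time_s: 7.65
eef_pos: [0.572, -0.1431, 0.1071]
eef_rot: [-0.482, 0.482, -0.517, 0.517]
wrist_force: [-1.7, -0.2, 0.8]
opening: 0.002
```

```bash
python3 look.py 6
```

```text
t 7.65 tip box mm [ 2.8 -1.1 82.1] F [-1.7 -0.2  0.8] open 0.0 q [-0.45  0.39  1.68  0.    1.08  1.19]
tool axes in box (rows x,y,z):
 [[-0.002 -1.    -0.   ]
 [ 0.     0.    -1.   ]
 [ 1.    -0.002  0.   ]]
rotvec to align 1 [ 0.    3.14 -0.  ]
rotvec to align -1 [-0.    -0.002 -0.   ]
```

View pics/both6.png

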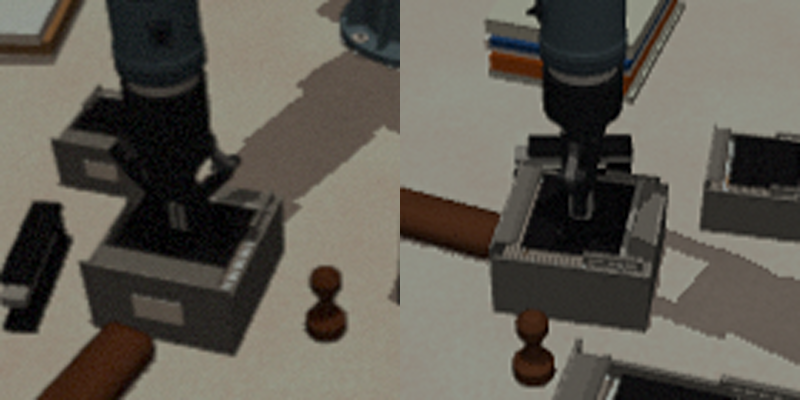

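View pics/wrist6.png

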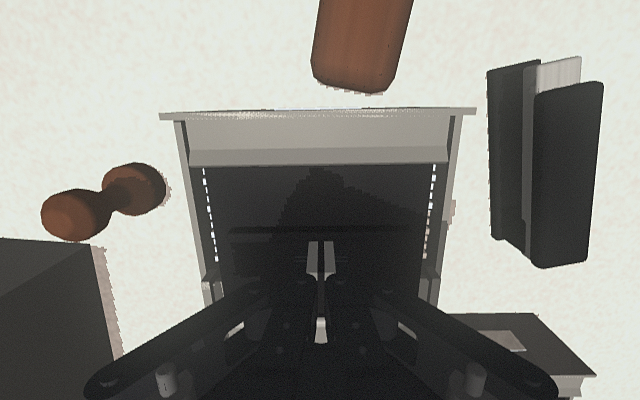

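The edge has reached the mouth and lies below the lip's edge line (row ~165). I'll keep pushing, stopping short of home to check the force.

Emit:
{"name": "apply_moves", "arguments": {"increments": [{"x": 0, "y": 0.0, "z": 0.3, "ax": 0, "ay": 0, "az": 0, "grip": 1}, {"x": 0, "y": 0.0, "z": 0.6, "ax": 0, "ay": 0, "az": 0, "grip": 1}, {"x": 0, "y": 0.0, "z": 0.9, "ax": 0, "ay": 0, "az": 0, "grip": 1}, {"x": 0, "y": 0.0, "z": 1.2, "ax": 0, "ay": 0, "az": 0, "grip": 1}, {"x": 0, "y": 0.0, "z": 1.5, "ax": 0, "ay": 0, "az": 0, "grip": 1}, {"x": 0, "y": 0.0, "z": 1.7, "ax": 0, "ay": 0, "az": 0, "grip": 1}, {"x": 0, "y": 0.0, "z": 1.8, "ax": 0, "ay": 0, "az": 0, "grip": 1}, {"x": 0, "y": 0.0, "z": 1.8, "ax": 0, "ay": 0, "az": 0, "grip": 1}]}}

```text
time_s: 8.8
eef_pos: [0.5901, -0.1442, 0.1071]
eef_rot: [-0.482, 0.482, -0.517, 0.517]
wrist_force: [-2.2, 2.2, 0.7]
opening: -0.002
```

```bash
python3 look.py 7
```

```text
t 8.8 tip box mm [20.9 -1.  82.1] F [-2.2  2.2  0.7] open -0.0 q [-0.44  0.42  1.63  0.    1.09  1.21]
tool axes in box (rows x,y,z):
 [[-0.002 -1.    -0.   ]
 [ 0.001  0.    -1.   ]
 [ 1.    -0.002  0.001]]
rotvec to align 1 [ 0.00e+00  3.14e+00 -1.00e-03]
rotvec to align -1 [-0.001 -0.002 -0.   ]
```

View pics/both7.png

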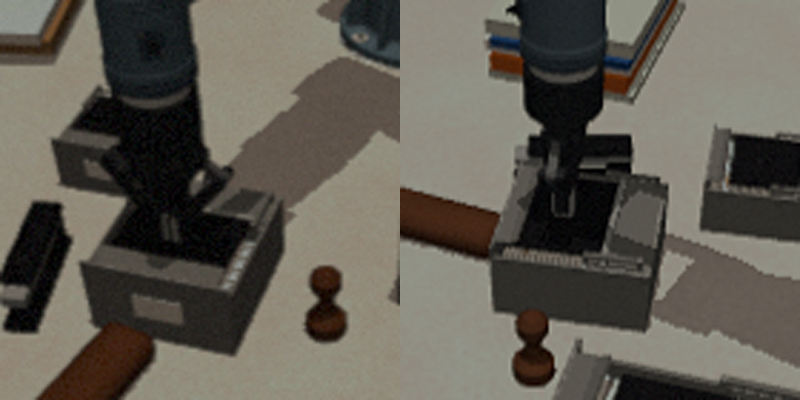

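View pics/wrist7.png

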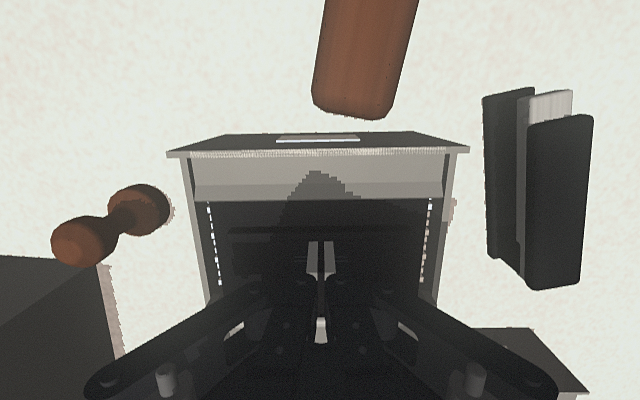

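Still sliding at about 3 N. I'll go on in 1 mm steps until the end stop shows in the force.

Emit:
{"name": "apply_moves", "arguments": {"increments": [{"x": 0, "y": 0.0, "z": 0.1, "ax": 0, "ay": 0, "az": 0, "grip": 1}, {"x": 0, "y": 0.0, "z": 0.2, "ax": 0, "ay": 0, "az": 0, "grip": 1}, {"x": 0, "y": 0.0, "z": 0.3, "ax": 0, "ay": 0, "az": 0, "grip": 1}]}}

```text
time_s: 9.32
eef_pos: [0.593, -0.1444, 0.1072]
eef_rot: [-0.482, 0.482, -0.517, 0.517]
wrist_force: [-3.5, 3.1, 1.1]
opening: 0.002
```

Emit:
{"name": "apply_moves", "arguments": {"increments": [{"x": 0, "y": 0.0, "z": 0.1, "ax": 0, "ay": 0, "az": 0, "grip": 1}, {"x": 0, "y": 0.0, "z": 0.2, "ax": 0, "ay": 0, "az": 0, "grip": 1}, {"x": 0, "y": 0.0, "z": 0.2, "ax": 0, "ay": 0, "az": 0, "grip": 1}]}}

```text
time_s: 9.7
eef_pos: [0.5941, -0.1445, 0.1067]
eef_rot: [0.482, -0.483, 0.518, -0.517]
wrist_force: [-6.5, 1.7, 1.5]
opening: -0.0
```

Emit:
{"name": "apply_moves", "arguments": {"increments": [{"x": 0, "y": 0.0, "z": 0.2, "ax": 0, "ay": 0, "az": 0, "grip": 1}, {"x": 0, "y": 0.0, "z": 0.3, "ax": 0, "ay": 0, "az": 0, "grip": 1}, {"x": 0, "y": 0.0, "z": 0.3, "ax": 0, "ay": 0, "az": 0, "grip": 1}]}}

```text
time_s: 10.07
eef_pos: [0.5944, -0.1445, 0.1061]
eef_rot: [0.48, -0.484, 0.52, -0.515]
wrist_force: [-13.3, 1.5, 7.6]
opening: -0.003
```

```bash
python3 look.py 8
```

```text
t 10.07 tip box mm [25.  -0.9 81.1] F [-13.3   1.5   7.6] open -0.0 q [-0.43  0.43  1.61 -0.    1.11  1.21]
tool axes in box (rows x,y,z):
 [[-0.001 -1.    -0.001]
 [-0.009  0.001 -1.   ]
 [ 1.    -0.001 -0.009]]
rotvec to align 1 [2.00e-03 3.14e+00 1.40e-02]
rotvec to align -1 [ 0.009 -0.001 -0.001]
```

View pics/wrist8.png

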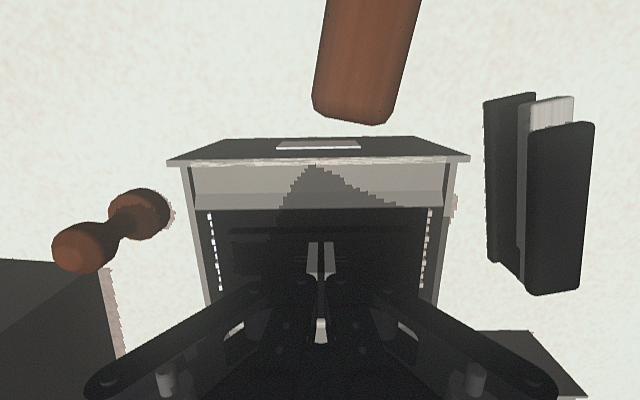

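A solid stop at 13 N with no further travel. The tip at box x 25 mm plus half the finger's width gives the rib at about 34 to 35 mm, which is home. I'll back off slightly and lift straight up.

Emit:
{"name": "apply_moves", "arguments": {"increments": [{"x": 0, "y": 0.0, "z": -0.4, "ax": 0, "ay": 0, "az": 0, "grip": 1}, {"x": 0, "y": -0.5, "z": -0.6, "ax": 0, "ay": 0, "az": 0, "grip": 1}, {"x": 0, "y": -2, "z": -0.6, "ax": 0, "ay": 0, "az": 0, "grip": 1}, {"x": 0, "y": -5, "z": -0.6, "ax": 0, "ay": 0, "az": 0, "grip": 1}, {"x": 0, "y": -9, "z": -2, "ax": 0, "ay": 0, "az": 0, "grip": 1}, {"x": 0, "y": -13, "z": -6, "ax": 0, "ay": 0, "az": 0, "grip": 1}, {"x": 0, "y": -15, "z": -12, "ax": 0, "ay": 0, "az": 0, "grip": 1}, {"x": 0, "y": -15, "z": -15, "ax": 0, "ay": 0, "az": 0, "grip": 1}, {"x": 0, "y": -15, "z": -15, "ax": 0, "ay": 0, "az": 0, "grip": 1}, {"x": 0, "y": -15, "z": -15, "ax": 0, "ay": 0, "az": 0, "grip": 1}]}}

```text
time_s: 11.48
eef_pos: [0.4469, -0.1346, 0.2583]
eef_rot: [0.481, -0.484, 0.519, -0.515]
wrist_force: [0.1, 0.8, -0.4]
opening: -0.003
```

```bash
python3 look.py 9; python3 - <<'E'
from fit import *
m=1e-3;p=[ 0.5693,-0.1418,-0.0686]
ims=[]
for c,x0,y0 in (('scene',220,120),('side',280,130)):
    im=cv2.resize(cv2.imread(f'pics/{c}9.png')[y0:y0+100,x0:x0+100],None,fx=4,fy=4,interpolation=2)
    im=np.clip(im.astype(int)*2,0,255).astype(np.uint8)
    P=lambda u:tuple(((u-[x0,y0]+.5)*4).astype(int).tolist())
    # rear edge corners + rib face at home slide .028 green, at .022 red
    for s,col in ((.028,(0,255,0)),(.018,(0,0,255))):
        f=proj(c,box2w(p,flap(.04,s,np.array([[0,-60,0],[0,60,0],[65,-50,10],[65,50,10]])*m)))
        cv2.line(im,P(f[0]),P(f[1]),col,1);cv2.line(im,P(f[2]),P(f[3]),col,1)
    ims.append(im)
cv2.imwrite('pics/chk9.png',np.hstack(ims))
E
```

```text
t 11.47 tip box mm [-122.7   -1.2  233.3] F [ 0.1  0.8 -0.4] open -0.0 q [-0.55 -0.07  1.86 -0.    1.35  1.1 ]
tool axes in box (rows x,y,z):
 [[-0.001 -1.    -0.   ]
 [-0.007  0.    -1.   ]
 [ 1.    -0.001 -0.007]]
rotvec to align 1 [0.    3.14  0.011]
rotvec to align -1 [ 0.007 -0.001 -0.   ]
```

View pics/both9.png

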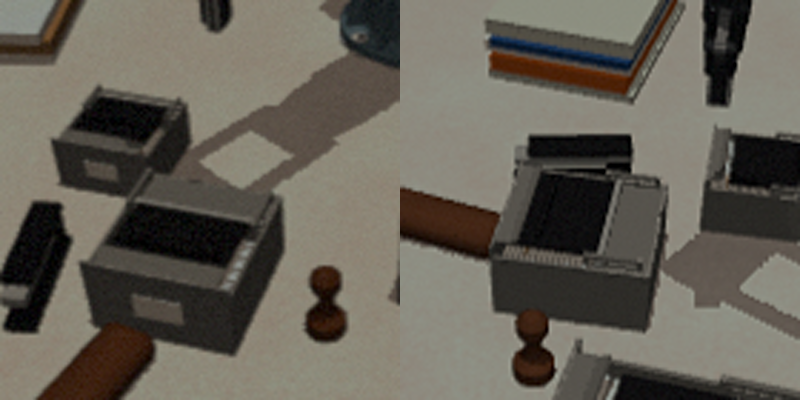

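View pics/chk9.png

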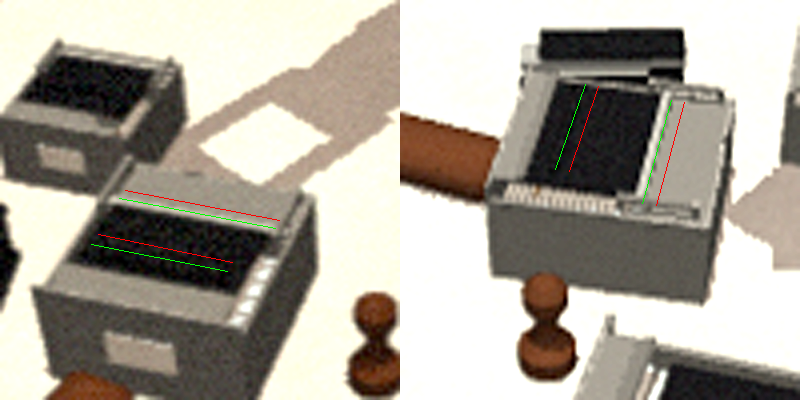

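View pics/wrist9.png

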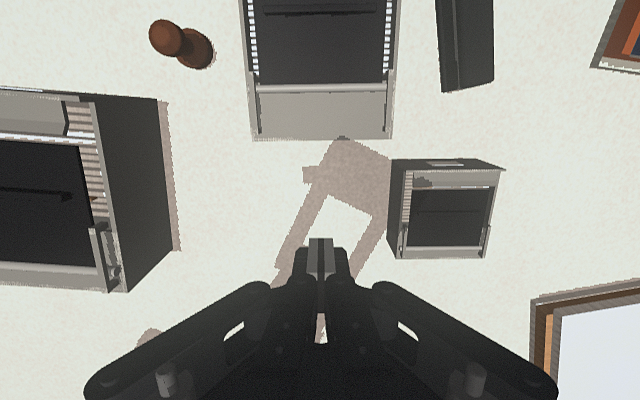

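The hinge edge lies on the predicted home line (green, slide 28 mm) in both pictures. The flap stays down under the lip, the bystanders have not moved, and the hand is clear. I'm handing in.

```bash
python3 -c "
from bench import ticket
print(ticket.hand_in())"
```

```text
the job is handed in; nothing more can be done
None
```

The middle-sized card-index box is closed. With the fingers shut, I folded its standing flap flat from behind. I then pushed it by its rib until it hit a solid stop (about 13 N, no further travel), backed off, lifted clear and handed in at about 11.6 s.

- **Flap:** in the last scene and side pictures the hinge edge lies on the line predicted for 28 mm of slide. The flap stays flat with its free edge beneath the lip.
- **Surroundings:** the stamp, stapler and glasses case look unmoved. The wrist force is about zero with the hand away.
- **Failed or disagreed:** my first move call was refused as "invalid input" and moved nothing; I resent it with every key given. In the first box fit, one flap corner I picked by hand was about 8 px off, while the projected box outline matched both pictures. No check after the moves failed.

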